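# Lock the pantry pull-out open, load a jar, release it

## Robot

A 6-joint arm with a two-finger parallel gripper is mounted at the origin on the work surface. World frame = base frame: x ahead of the robot, y to its left, z up, the work surface at z = 0. Lengths are in m, angles in degrees, forces in N, time in s.
With the tool pointing down it reaches from about 0.25 to 0.725 m from the base axis. Payload 9.7 kg.
Tool frame: the origin (TCP) lies midway between the tips of the shut fingers; the grasp point (between the pads) lies 19 mm behind it; z points along the fingers, y is the line along which they close (so a half turn about z gives the same grasp; the last joint's range is limited). The gripper opens to 85 mm and grips with 20 to 120 N. Pads are 22 mm wide; open, the fingers measure 114 mm over their backs; the gripper's body (76 mm by 85 mm) begins 54 mm behind the grasp point. The pads swing forward as they close: fully open they stand 13 mm farther back than shut.
Start: joints at [-72.823, 4.979, 10.078, 95.1, 0, 90], TCP at [0.162, -0.525, 0.231] pointing down, gripper open.
Joint ranges: [-179.16, 179.16], [-48.56, 103.87], [-65.8, 70.77], [-126.05, 130.52], [-82.76, 87.17], [-180, 180]. Speed limits (degrees/s): [127.2, 127.2, 147.25, 180, 180, 180].

## Interface

Orientations are given as [roll, pitch, yaw] about the fixed x, y, z axes, in that order (R = Rz(yaw) Ry(pitch) Rx(roll)).
In Python, from workcell import * gives the robot as it stands.
- The arm moves only by the tool servo_tool, never from a script. Its argument "moves" is a list of rows, each a list of 4 numbers: the shift along the world's x, y, z in fractions of the full range, 1 being 80 cm, then the turn about the world's z in fractions of the full range, 1 being pi rad. A call has 1 to 20 rows; each row is the pose to reach, as a shift and turn from the pose commanded when the call began; what a row does not reach only later rows make up. A row lasts 1/12 s, in which the tool goes at most 41.7 mm and 7.16 degrees, less where a joint would pass 70% of its speed; a pose out of reach is approached as far as the arm can. A call with a gripper value outside its range is refused whole. "claw" is the closure, from 0 (fully open) to 1 (shut), set as the call begins (left out, the last holds). The fingers move at their own pace and stop on an object; "force" is the grip in N (left out, the last holds). Time passes only in rows, so rows that repeat a pose let the fingers close. It gives the time, the measured TCP pose, the force, the opening and the grip force at its end, in the units of the state.
- get_obs(): the state, without advancing time (a new reading comes with each control period).
- camera(name): name is "side" or "top"; returns the picture (420x560x3 uint8, red, green, blue); there is no depth.
- get_calibration(name): a dict with "fx", "fy", "cx", "cy" (pixels), "rvec" (rotation vector, rad) and "tvec" (3), from world to camera coordinates, as OpenCV has them. Camera axes: x right, y down, z forward; pixel columns grow to the right and rows downward; lengths in m; the calibration is good to about 2 mm. A picture is of the moment at which its call begins. get_calibration takes no time and is no camera call.
- job_done(): hands the job in; it is judged then, once.
The state is a dict: "time": time; "q": joint angles; "qd": joint speeds; "joint_efforts": joint torques, N m; "ee_pos": TCP position; "tcp_rot": TCP orientation; "wrist_force": force on the tool from outside, world axes, zero at the start; "torque": the same for the moment, N m; "opening": finger opening in m; "grasp_force": force on a finger pad.
Only numpy, scipy, OpenCV 4.12 (cv2) and the standard library are available. Lean on these libraries where they do the work, as an engineer would, in place of code of your own. Each camera call takes 0.05 s, during which the arm holds its last target. There are 200 camera calls.

## Task

Draw the spring-closing pantry tray out to the left, feel for its catch and push the lock lever right down so that the tray stays open by itself, forcing nothing. Stand the short wide jar gently in the tray's empty bay and let go of it, then flick the lever fully up so that the tray runs all the way home with the jar still standing in it. Leave everything else as it is.

Things in the scene. Friction and masses are not known exactly. Their poses are not given: they have to be found in the camera images.
- unit: The fixed pull-out: white cubby on a base plate (plate local x -100..100, y -155..305 mm, 6 mm thick). Origin at table height under the middle of the closed tray. Its +y axis is the way the tray is drawn out (roughly to the robot's left); its -x side faces the robot
- roof_edge (a point): Corner of the cubby's roof nearest the lever, at the roof's underside (unit x -90, y -20 mm, 171 mm above the table). Roof: unit x -90..100, y -155..-20 mm, top 185 mm up; panels below it only at its +x and -y sides. It covers the empty bay of the closed tray
- rail_start (a point): On top of the flat steel strike rail, 20 mm above the table, on its middle line near its home end. The rail is 35 mm wide and runs from here at least 215 mm along the unit's +y on the robot's side of the tray; one slot 11.5 mm long (along y) goes through it
- tray (a joint): How far the wooden tray is out, m: 0 home, 0.185 end stop. Tray 158 x 238 mm, wall tops 52 mm above the table. A spring pulls it home with 3 to 5.5 N; a damper slows it to about 0.1 m/s. The lever's foot meets the rail's slot somewhere between 0.125 and 0.170: the rail is adjustable, the exact place differs each time and must be felt
- latch (a joint): Angle of the dark steel lock lever on the tray's robot side, rad: 0 fully raised (34 degrees above level), 0.6 fully down (level). Pushed down away from the slot it stops at about 0.35, its foot standing on the rail; held lightly down while the tray is drawn along, it drops in at the slot. Stiff hinge (about 2 N at the paddle), stays where it is left
- latch_hinge (a point): The lever's hinge point, 45 mm above the table. Its axis runs along the unit's y (the draw direction)
- latch_grip (a point): Middle of the paddle at the lever's free end, 70 mm from the hinge and 8 mm above the hinge line with the lever level (53 mm above the table; 91 mm when raised). Paddle 14 mm wide (along the unit's y), 30 mm long, 26 mm tall. Pinched from above, fingers closing along the unit's y, it swings between the pads and the tray is drawn by it. y axis: hinge axis; x axis: along the lever to the hinge
- latch_foot: The lever's foot, a steel blade 8 x 8 mm fixed under the lever, reaching 33 mm below the hinge line; origin on the lever 32 mm from the hinge. In the slot it has 1.75 mm play either way along the draw direction. It bears about twice the force put on the paddle; more than 40 N on it is forcing it
- bay (a point): Empty bay of the tray, cork floor 148 x 110 mm (its x by y, x across the draw direction), walls 30 mm high. Origin at the middle of its floor, 22 mm above the table. Under the cubby roof when the tray is home, open from above when drawn out
- jar: The short wide jar to load: amber glass, steel lid, 56 mm diameter, 75 mm high, about 0.28 kg; origin at the centre of its underside. Stands on the table to the robot's left
- tall_jar: Bystander: slim amber bottle with steel cap, 48 mm diameter, 120 mm high; origin under its centre
- carton: Bystander: cardboard carton 50 x 60 x 100 mm high; origin under its centre
- tin_a: Bystander: plain steel tin, 44 mm diameter, 50 mm high, standing in the other (+y) half of the tray and riding with it; origin under its centre
- tin_b: Bystander: like tin_a, beside it
- bowl: Bystander: white bowl, 120 mm across, 50 mm high; origin under its centre
- mug: Bystander: blue mug, 76 mm across, 85 mm high; origin under its centre
There are look-alikes about, which are no part of the job. What is shaped like the jar but green is not meant.

How it is judged (in metres and radians):
On the way, in this order (a step that is already met when the one before it is completed fails the run):
1. the tray is drawn out and locked: lever down (joint above 0.52) with its foot in the slot, tray 0.115 m or more out (value of joint latch above 0.52 rad and value of joint tray above 0.115 m), for 0.3 s.
2. the jar stands in the bay of the locked tray and has been let go (x of jar in the frame of bay between -0.05 and 0.05 m and y of jar in the frame of bay between -0.03 and 0.03 m and z of jar in the frame of bay below 0.006 m and angle between jar's own z axis and vertical below 0.12 rad and value of joint latch above 0.5 rad and value of joint tray above 0.115 m and contact force between the fingers and jar below 0.1 N and linear speed of jar below 0.03 m/s), for 0.3 s.
At the end, for the whole second after the job is handed in: The lever is raised (joint below 0.15 rad), the tray is home (within 8 mm), and the jar stands at rest and upright (within 0.12 rad) on the floor of the bay, its centre within 50 mm (x) and 30 mm (y) of the bay's middle; the tins still stand in the tray (x of jar in the frame of bay between -0.05 and 0.05 m and y of jar in the frame of bay between -0.03 and 0.03 m and z of jar in the frame of bay below 0.006 m and angle between jar's own z axis and vertical below 0.12 rad and value of joint latch below 0.15 rad and value of joint tray below 0.008 m and linear speed of jar below 0.03 m/s and angle between each of tin_a, tin_b's own z axis and vertical below 0.3 rad); the robot touches nothing.
It fails at once if the lever's foot is forced against the strike rail (over 40 N) (contact force between latch_foot and unit above 40 N).
It fails at once if the jar is banged down or dropped into the bay (over 45 N on the tray) (contact force between jar and unit above 45 N).
It fails at once if a bystander is pushed away (over 30 mm) or knocked over (distance of any of tall_jar, carton, bowl, mug from where it was at the start of the episode above 0.03 m or angle between any of tall_jar, carton, bowl, mug, tin_a, tin_b's own z axis and vertical above 0.5 rad).
It also fails if it takes over 72 s, if anything falls off the work surface, if the arm or the gripper's body presses on something with over 40 N, if the wrist force passes 120 N, or if a joint passes its speed limit or range.

## Working session

There is one attempt and no reset: what is moved stays moved. The work goes in short steps, Python scripts to look and compute and a tool call to move; the robot and the scene stay as the last step left them, time stands still between calls to the robot, and variables do not carry over. Pictures are saved under pics/ and viewed, at most 11 in all, crops included, and the job is handed in when it is done.

Besides the shell and the picture viewer there is one more tool, called after "Emit:" as a command line: name --pt "numbers of a row" for each row, then --argument value for the rest. servo_tool: Moves the arm, as the interface text tells. Its arguments: {"type":"object","properties":{"moves":{"type":"array","items":{"type":"array","items":{"type":"number"}}},"claw":{"type":"number"},"force":{"type":"number"}},"required":["moves"]}

```bash
mkdir -p pics
cat > h.py <<'E'
from workcell import *
import numpy as np, cv2
def cal(n):
    c=get_calibration(n); R=cv2.Rodrigues(np.array(c["rvec"],float))[0]; t=np.array(c["tvec"],float).ravel()
    K=np.array([[c["fx"],0,c["cx"]],[0,c["fy"],c["cy"]],[0,0,1]]); return K,R,t
def ray(n,u,v):
    K,R,t=cal(n); return -R.T@t, R.T@np.linalg.solve(K,[u,v,1.])
def onz(n,u,v,z):
    o,d=ray(n,u,v); return o+d*(z-o[2])/d[2]
def proj(n,p):
    K,R,t=cal(n); q=K@(R@np.array(p,float)+t); return q[:2]/q[2]
def two(a,b):
    (o1,d1),(o2,d2)=ray("top",*a),ray("side",*b); s=np.linalg.lstsq(np.c_[d1,-d2],o2-o1,rcond=None)[0]
    p,q=o1+s[0]*d1,o2+s[1]*d2; return (p+q)/2,np.linalg.norm(p-q)
def snap(n,f):
    im=camera(n)[:,:,::-1].copy(); cv2.imwrite("pics/"+f+".png",im); return im
E
python3 - <<'E'
from h import *
for n in("top","side"):
    snap(n,n+"0"); print(n,ray(n,280,210))
o=get_obs(); print(o["time"],o["ee_pos"],o["tcp_rot"],o["opening"])
E
```

```text
top (array([ 0.4742098 , -0.03048385,  1.05275795]), array([ 0.06505575,  0.00698825, -0.99788264]))
side (array([0.42215233, 0.81004435, 1.13607445]), array([ 0.06659299, -0.63029183, -0.77350102]))
0.1 [ 0.16237865 -0.52526625  0.23064767] [-1.79930572e+02 -7.77407387e-04  1.71775932e+01] 0.08586661364458606
```

View pics/top0.png

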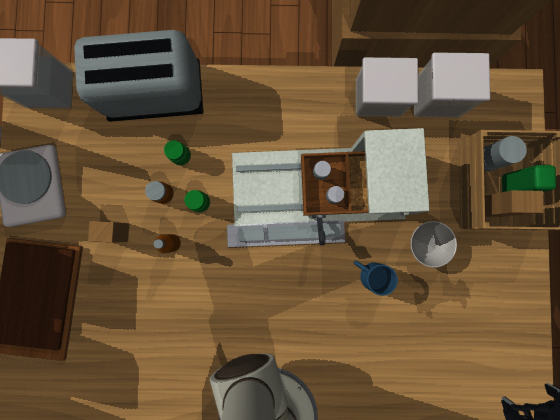

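View pics/side0.png

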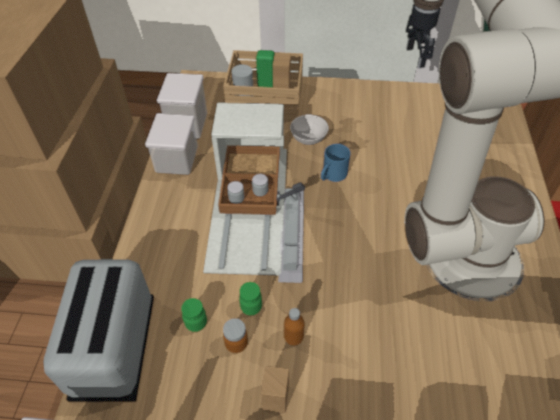

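The top view shows the amber jar with a steel lid at (158,191) and the slim bottle at (165,243). The green look-alikes are at (177,152) and (196,201). The tray is around (335,185) and the lever at (320,230). In the side view, the short amber jar is at (235,335), the bottle at (294,328) and the green jars at (194,315) and (250,298). The short amber jar with the steel lid fits the description: it isn't green and isn't slim. I'll confirm it in an enlarged crop.

Run:
```python
import cv2,numpy as np
a=cv2.imread("pics/top0.png")[125:255,220:435]; b=cv2.imread("pics/side0.png")[90:290,195:345]
c=cv2.imread("pics/side0.png")[280:360,170:310]
cv2.imwrite("pics/ct.png",cv2.resize(a,None,fx=3.7,fy=3.7,interpolation=cv2.INTER_CUBIC))
B=cv2.resize(b,None,fx=3,fy=3,interpolation=cv2.INTER_CUBIC); C=cv2.resize(c,None,fx=2.4,fy=2.4)
M=np.zeros((600,450+C.shape[1],3),np.uint8); M[:,:450]=B; M[:C.shape[0],450:]=C; 
cv2.imwrite("pics/cs.png",M)
```

```text
(no output)
```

View pics/ct.png

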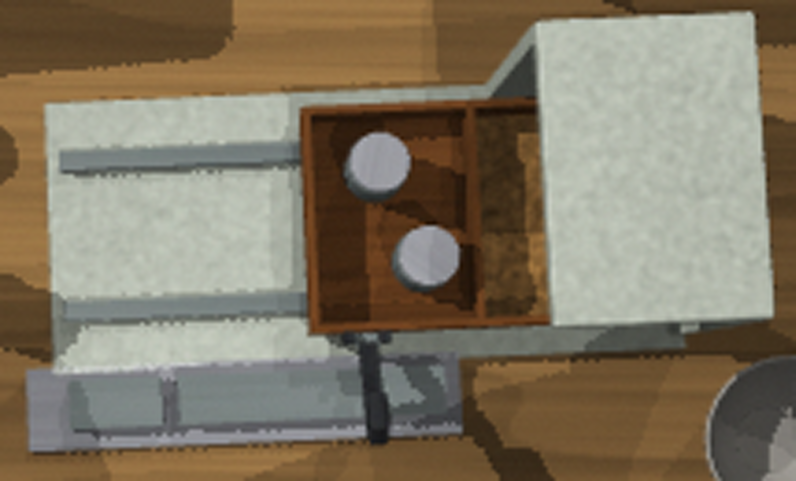

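View pics/cs.png

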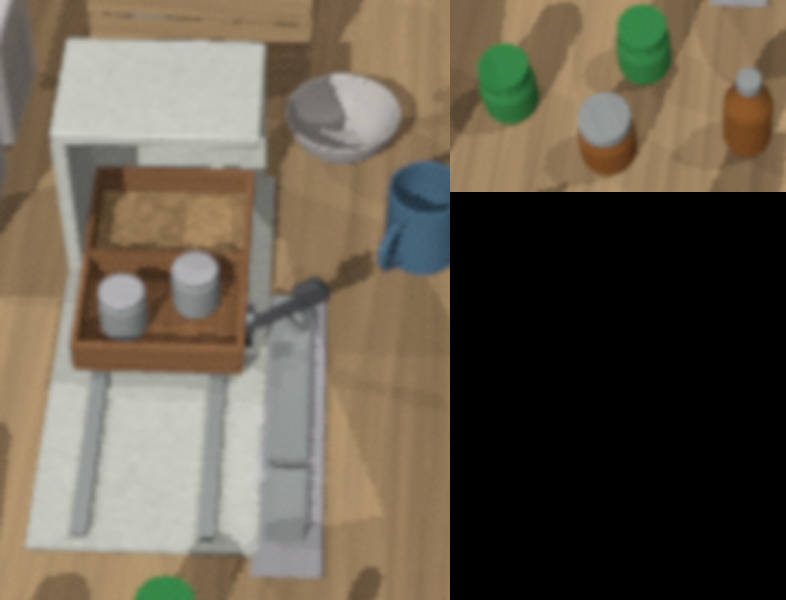

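The crops confirm the jar: short and amber with a steel lid, at (235,335) in the side view. The rail slot shows at about (265,233) in the top view, and the lever is raised at (320,232).

```bash
cat > m.py <<'E'
from h import *
T=lambda u,v:(220+u/3.7-.4,125+v/3.7-.4)
S=lambda u,v:(195+u/3-.35,90+v/3-.35)
# top-view points with unit coords
P=[((536,23),(.1,-.02,.185)),((755,12),(.1,-.155,.185)),((773,316),(-.09,-.155,.185)),((551,325),(-.09,-.02,.185)),((45,103),(.1,.305,.006))]
W=np.array([onz("top",*T(*a),b[2])[:2] for a,b in P]); L=np.array([b[:2] for a,b in P])
lc,wc=L.mean(0),W.mean(0); l,w=L-lc,W-wc
th=np.arctan2((l[:,0]*w[:,1]-l[:,1]*w[:,0]).sum(),(l*w).sum()); R=np.array([[np.cos(th),-np.sin(th)],[np.sin(th),np.cos(th)]])
O=wc-R@lc; print("unit",O,"yaw",np.degrees(th)); print("res mm",(W-(L@R.T+O))*1e3)
U=lambda p:R.T@(np.array(p)[:2]-O); G=lambda x,y:R@np.array([x,y])+O
np.savez("unit.npz",O=O,R=R,th=th)
for nm,(u,v),z in [("tray+",(302,107),.052),("tray-",(310,333),.052),("slot",(168,400),.02),("railA",(26,371),.02),("railB",(30,450),.02),("railC",(460,432),.02),("tin1",(378,162),.074),("tin2",(428,255),.074)]:
    p=onz("top",*T(u,v),z); print(nm,p[:2],"U",U(p)*1e3)
for nm,(u,v),z in [("slotS",(287,463),.02)]:
    p=onz("side",*S(u,v),z); print(nm,p[:2],"U",U(p)*1e3)
p,e=two(T(376,425),S(316,289)); print("paddle",p,e,U(p)*1e3)
for nm in["top","side"]:
    im=cv2.imread(f"pics/{nm}0.png"); h=cv2.cvtColor(im,cv2.COLOR_BGR2HSV)
    sl=(slice(175,208),slice(140,180)) if nm=="top" else (slice(315,360),slice(218,252))
    # steel lid: low saturation
    m=((h[...,1]<70)&(h[...,2]>80)).astype(np.uint8); z=np.zeros_like(m); z[sl]=m[sl]
    n,lab,st,ce=cv2.connectedComponentsWithStats(z); k=1+np.argmax(st[1:,4]); print(nm,"lid",ce[k],st[k],onz(nm,*ce[k],.075))
print(U(onz("side",*S(0,0),0)))
for nm,px in[("bottle",(159,244)),("green",(197,199)),("carton",(108,231)),("mug",(379,278)),("bowl",(434,244))]: print(nm,onz("top",*px,.1 if nm in("bottle","carton")else .07)[:2])
E
python3 m.py
```

```text
unit [ 0.61504145 -0.19799489] yaw 3.149151099758066
res mm [[-2.4805763  -0.61721282]
 [-1.03008472 -0.05300505]
 [ 2.04841205  1.38547709]
 [ 2.01016927  0.68220555]
 [-0.5479203  -1.39746477]]
tray+ [ 0.68763188 -0.07645511] U [ 79.15764395 117.3684688 ]
tray- [ 0.5284839 -0.0838756] U [-80.15765244 118.70203409]
slot [0.48066319 0.01554163] U [-122.44462842  220.59618184]
railA [0.49988975 0.11772034] U [-97.63386928 321.56437602]
railB [0.4435451  0.11346285] U [-154.12732666  320.40862987]
railC [ 0.46095699 -0.19361064] U [-153.61093188   12.84232254]
tin1 [ 0.64550969 -0.12804938] U [34.26471562 68.16610071]
tin2 [ 0.58186425 -0.16272541] U [-31.1895615   37.03882975]
slotS [0.47977194 0.01406427] U [-123.41568662  219.17002106]
paddle [ 0.46582601 -0.12592269  0.09609125] 0.00020788198716035044 [-145.03080037   80.16057543]
top lid [154.19310345 190.08275862] [145 181  19  19 290] [0.58362807 0.29504069 0.075     ]
side lid [233.875      329.09027778] [223 318  23  23 432] [0.58307048 0.2975556  0.075     ]
[ 0.23296782 -0.44969536]
bottle [0.44880656 0.27001499]
green [0.56308055 0.18730145]
carton [0.47858477 0.39584461]
mug [ 0.37157245 -0.27380403]
bowl [ 0.45836266 -0.41235735]
```

Units first: shifts go in shares of 80 cm and turns go in shares of pi rad. So 39.9 cm / 80 = 0.4988, 37.6 cm / 80 = 0.47, -0.15 rad / 3.1416 = -0.0477.

Emit:
servo_tool --pt "0.025 0.0338 0 0" --pt "0.0625 0.0825 0 0" --pt "0.1 0.1313 0 0" --pt "0.1375 0.1813 0 -0.0159" --pt "0.175 0.2313 0 -0.0318" --pt "0.2125 0.28 -0.0125 -0.0477" --pt "0.25 0.33 -0.025 -0.0637" --pt "0.2875 0.38 -0.0375 -0.078" --pt "0.325 0.4288 -0.05 -0.078" --pt "0.3563 0.47 -0.0625 -0.078" --pt "0.3775 0.4988 -0.075 -0.078" --pt "0.3775 0.4988 -0.0875 -0.078" --pt "0.3775 0.4988 -0.0875 -0.078" --pt "0.3775 0.4988 -0.0875 -0.078" --claw 0.5 --force 20

```text
time: 1.27
ee_pos: [0.4651, -0.1234, 0.1587]
tcp_rot: [-179.9, 0.2, 3.4]
wrist_force: [-0.3, -0.3, 0.1]
opening: 0.0428
grasp_force: 0.0
```

Run:
```python
from h import *
a=snap("top","t1"); b=snap("side","s1"); o=get_obs(); print(o["time"],o["ee_pos"],o["tcp_rot"],o["wrist_force"],o["opening"])
p=proj("side",[.465,-.126,.1]).astype(int);q=proj("top",[.465,-.126,.1]).astype(int);print(p,q)
f=lambda i,c:cv2.resize(i[c[1]-55:c[1]+55,c[0]-70:c[0]+70],None,fx=2.8,fy=2.8)
cv2.imwrite("pics/c1.png",np.hstack([f(a,q),f(b,p)]))
```

```text
1.3667 [ 0.46424242 -0.12584478  0.16072184] [-1.79982802e+02  8.53648994e-02  3.24605568e+00] [ 0.14487479 -0.43541051  0.35508402] 0.04275718970164872
[300 185] [321 239]
```

View pics/c1.png

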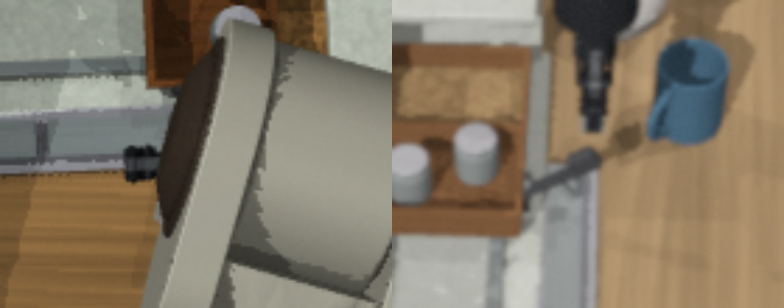

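The gripper hangs above the paddle; the fingertips and paddle line up in the side view. I'll go down and pinch it.

Converted, -8.5 cm / 80 = -0.1063, -7.5 cm / 80 = -0.0938.

Emit:
servo_tool --pt "0 0 -0.025 0" --pt "0 0 -0.05 0" --pt "0 0 -0.075 0" --pt "0 0 -0.0938 0" --pt "0 0 -0.1063 0" --pt "0 0 -0.1063 0"

```text
time: 1.87
ee_pos: [0.4632, -0.1271, 0.0748]
tcp_rot: [-180.0, 0.1, 3.1]
wrist_force: [-0.8, 0.9, -1.1]
opening: 0.0424
grasp_force: 0.0
```

Emit:
servo_tool --pt "0 0 0 0" --pt "0 0 0 0" --pt "0 0 0 0" --pt "0 0 0 0" --pt "0 0 0 0" --pt "0 0 0 0" --pt "0 0 0 0" --pt "0 0 0 0" --pt "0 0 0 0" --claw 1 --force 20

```text
time: 2.62
ee_pos: [0.4648, -0.127, 0.0776]
tcp_rot: [179.9, -0.1, 3.1]
wrist_force: [-3.0, -2.6, 5.8]
opening: 0.0137
grasp_force: 25.7
```

Converted, 13 cm / 80 = 0.1625, 5.8 cm / 80 = 0.0725.

Emit:
servo_tool --pt "0 0.005 0 0" --pt "-0.0006 0.0125 0 0" --pt "-0.0013 0.0225 0 0" --pt "-0.0018 0.0325 0 0" --pt "-0.0024 0.0425 0 0" --pt "-0.0029 0.0525 0 0" --pt "-0.0035 0.0625 0 0" --pt "-0.004 0.0725 0 0" --pt "-0.0045 0.0825 0 0" --pt "-0.0051 0.0925 0 0" --pt "-0.0056 0.1025 0 0" --pt "-0.0063 0.1125 0 0" --pt "-0.0068 0.1225 0 0" --pt "-0.0073 0.1325 0 0" --pt "-0.0079 0.1425 0 0" --pt "-0.0084 0.1525 0 0" --pt "-0.0088 0.16 0 0" --pt "-0.009 0.1625 0 0" --pt "-0.009 0.1625 0 0" --pt "-0.009 0.1625 0 0"

```text
time: 4.28
ee_pos: [0.4575, 0.0033, 0.0776]
tcp_rot: [179.9, -0.1, 3.1]
wrist_force: [-4.2, -4.0, 7.8]
opening: 0.0132
grasp_force: 25.9
```

Converted, -1.5 cm / 80 = -0.0188, -0.15 cm / 80 = -0.0019.

Emit:
servo_tool --pt "-0.0019 0 -0.0025 0" --pt "-0.0038 0 -0.005 0" --pt "-0.0056 0 -0.0075 0" --pt "-0.0075 0 -0.01 0" --pt "-0.0088 0 -0.0125 0" --pt "-0.01 0 -0.015 0" --pt "-0.0113 0 -0.0175 0" --pt "-0.0119 0 -0.0188 0" --pt "-0.0119 0 -0.0188 0" --pt "-0.0119 0 -0.0188 0"

```text
time: 5.12
ee_pos: [0.4483, 0.003, 0.0623]
tcp_rot: [179.9, -0.1, 3.1]
wrist_force: [-1.6, -5.4, 3.9]
opening: 0.0138
grasp_force: 26.9
```

Converted, -0.3 cm / 80 = -0.0038, -0.2 cm / 80 = -0.0025.

Emit:
servo_tool --pt "-0.0006 0 -0.0013 0" --pt "-0.0013 0 -0.0025 0" --pt "-0.0016 0 -0.0038 0" --pt "-0.0016 0 -0.0038 0" --pt "-0.0016 0 -0.0038 0"

```text
time: 5.53
ee_pos: [0.447, 0.003, 0.0593]
tcp_rot: [179.9, -0.1, 3.1]
wrist_force: [-0.9, -5.6, 4.6]
opening: 0.0137
grasp_force: 27.2
```

Converted, -0.1 cm / 80 = -0.0013, -0.05 cm / 80 = -0.0006.

Emit:
servo_tool --pt "-0.0003 0 -0.0006 0" --pt "-0.0005 0 -0.0013 0" --pt "-0.0005 0 -0.0013 0" --pt "-0.0005 0 -0.0013 0"

```text
time: 5.87
ee_pos: [0.4466, 0.003, 0.0584]
tcp_rot: [179.9, -0.1, 3.1]
wrist_force: [-2.8, -5.7, 6.1]
opening: 0.0136
grasp_force: 27.4
```

Converted, -0.1 cm / 80 = -0.0013, -0.05 cm / 80 = -0.0006.

Emit:
servo_tool --pt "-0.0003 0 -0.0006 0" --pt "-0.0005 0 -0.0013 0" --pt "-0.0005 0 -0.0013 0" --pt "-0.0005 0 -0.0013 0"

```text
time: 6.2
ee_pos: [0.4462, 0.003, 0.0574]
tcp_rot: [179.9, -0.1, 3.1]
wrist_force: [-2.4, -4.3, 5.2]
opening: 0.0133
grasp_force: 27.5
```

Converted, -0.1 cm / 80 = -0.0013, -0.05 cm / 80 = -0.0006.

Emit:
servo_tool --pt "-0.0003 0 -0.0006 0" --pt "-0.0005 0 -0.0013 0" --pt "-0.0005 0 -0.0013 0" --pt "-0.0005 0 -0.0013 0"

```text
time: 6.53
ee_pos: [0.4458, 0.003, 0.0564]
tcp_rot: [179.9, -0.1, 3.1]
wrist_force: [-1.5, -4.4, 5.0]
opening: 0.0134
grasp_force: 27.5
```

Converted, -0.05 cm / 80 = -0.0006.

Emit:
servo_tool --pt "0 0 -0.0006 0" --pt "0 0 -0.0006 0" --pt "0 0 -0.0006 0"

```text
time: 6.78
ee_pos: [0.4457, 0.003, 0.0559]
tcp_rot: [179.9, -0.1, 3.1]
wrist_force: [-2.1, -5.9, 5.6]
opening: 0.0134
grasp_force: 27.7
```

Converted, -0.1 cm / 80 = -0.0013, -0.05 cm / 80 = -0.0006.

Emit:
servo_tool --pt "-0.0001 0 -0.0006 0" --pt "-0.0003 0 -0.0013 0" --pt "-0.0003 0 -0.0013 0" --pt "-0.0003 0 -0.0013 0"

```text
time: 7.12
ee_pos: [0.4453, 0.003, 0.0548]
tcp_rot: [179.9, -0.1, 3.1]
wrist_force: [-3.9, -6.1, 6.2]
opening: 0.0136
grasp_force: 27.8
```

Converted, -0.1 cm / 80 = -0.0013, -0.05 cm / 80 = -0.0006.

Emit:
servo_tool --pt "-0.0001 0 -0.0006 0" --pt "-0.0003 0 -0.0013 0" --pt "-0.0003 0 -0.0013 0" --pt "-0.0003 0 -0.0013 0"

```text
time: 7.45
ee_pos: [0.445, 0.0029, 0.0539]
tcp_rot: [179.9, -0.1, 3.1]
wrist_force: [-3.3, -5.5, 8.1]
opening: 0.0137
grasp_force: 28.1
```

Converted, 0.4 cm / 80 = 0.005, 0.35 cm / 80 = 0.0044.

Emit:
servo_tool --pt "0 0.0006 0 0" --pt "-0.0001 0.0013 0 0" --pt "-0.0001 0.0019 0 0" --pt "-0.0001 0.0025 0 0" --pt "-0.0003 0.0031 0 0" --pt "-0.0003 0.0038 0 0" --pt "-0.0003 0.0044 0 0" --pt "-0.0003 0.005 0 0" --pt "-0.0003 0.005 0 0"

```text
time: 8.2
ee_pos: [0.4448, 0.0069, 0.0539]
tcp_rot: [179.9, -0.0, 3.1]
wrist_force: [-4.6, -6.0, 7.4]
opening: 0.0136
grasp_force: 28.0
```

Converted, 0.2 cm / 80 = 0.0025, 0.15 cm / 80 = 0.0019.

Emit:
servo_tool --pt "0 0.0006 0 0" --pt "-0.0001 0.0013 0 0" --pt "-0.0001 0.0019 0 0" --pt "-0.0001 0.0025 0 0" --pt "-0.0001 0.0025 0 0"

```text
time: 8.62
ee_pos: [0.4447, 0.0089, 0.0539]
tcp_rot: [179.9, -0.0, 3.1]
wrist_force: [-4.7, -6.6, 7.4]
opening: 0.0138
grasp_force: 28.0
```

Converted, 0.2 cm / 80 = 0.0025, 0.15 cm / 80 = 0.0019.

Emit:
servo_tool --pt "0 0.0006 0 0" --pt "-0.0001 0.0013 0 0" --pt "-0.0001 0.0019 0 0" --pt "-0.0001 0.0025 0 0" --pt "-0.0001 0.0025 0 0"

```text
time: 9.03
ee_pos: [0.4446, 0.011, 0.0539]
tcp_rot: [179.9, -0.0, 3.1]
wrist_force: [-4.6, -4.7, 7.9]
opening: 0.014
grasp_force: 28.0
```

Emit:
servo_tool --pt "0 0 -0.0004 0" --pt "0 0 -0.0008 0" --pt "0 0 -0.0008 0" --pt "0 0 -0.0008 0"

```text
time: 9.37
ee_pos: [0.4444, 0.011, 0.0532]
tcp_rot: [179.9, -0.0, 3.1]
wrist_force: [-4.9, -5.8, 7.3]
opening: 0.0137
grasp_force: 28.1
```

Converted, 0.2 cm / 80 = 0.0025, 0.15 cm / 80 = 0.0019.

Emit:
servo_tool --pt "0 0.0006 0 0" --pt "-0.0001 0.0013 0 0" --pt "-0.0001 0.0019 0 0" --pt "-0.0001 0.0025 0 0" --pt "-0.0001 0.0025 0 0"

```text
time: 9.78
ee_pos: [0.4443, 0.013, 0.0532]
tcp_rot: [179.9, -0.0, 3.1]
wrist_force: [-5.4, -5.7, 7.3]
opening: 0.0135
grasp_force: 28.1
```

Converted, -0.1 cm / 80 = -0.0013, -0.06 cm / 80 = -0.0008.

Emit:
servo_tool --pt "0 0 -0.0004 0" --pt "0 0 -0.0008 0" --pt "0 0 -0.0013 0" --pt "0 0 -0.0013 0"

```text
time: 10.12
ee_pos: [0.444, 0.013, 0.052]
tcp_rot: [179.9, 0.0, 3.1]
wrist_force: [-6.1, -6.8, 6.9]
opening: 0.0137
grasp_force: 28.3
```

Run:
```python
from h import *
b=snap("side","s2"); p=proj("side",[.47,.01,.06]).astype(int);print(p)
cv2.imwrite("pics/c2.png",cv2.resize(b[p[1]-45:p[1]+45,p[0]-55:p[0]+45],None,fx=6,fy=6,interpolation=cv2.INTER_CUBIC))
```

```text
[294 234]
```

View pics/c2.png

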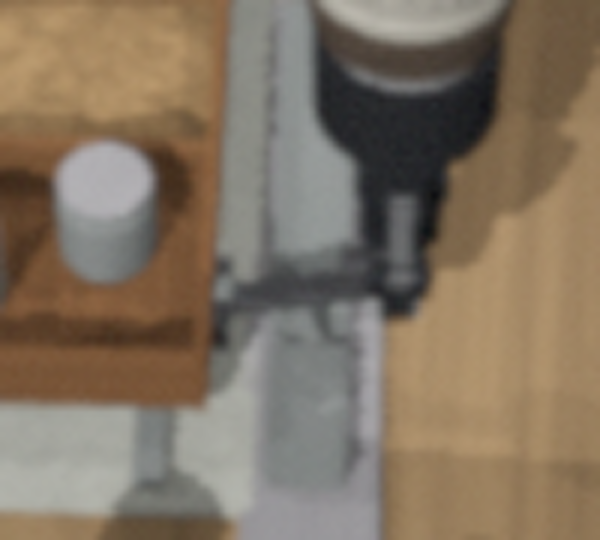

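The side crop shows the lever well down, with its foot over or entering the slot. No slot line is visible beyond the foot. I'll carry on down gently.

Converted, -0.15 cm / 80 = -0.0019, -0.1 cm / 80 = -0.0013.

Emit:
servo_tool --pt "-0.0003 0 -0.0006 0" --pt "-0.0005 0 -0.0013 0" --pt "-0.0006 0 -0.0019 0" --pt "-0.0006 0 -0.0019 0" --pt "-0.0006 0 -0.0019 0"

```text
time: 10.58
ee_pos: [0.4436, 0.013, 0.0505]
tcp_rot: [179.9, 0.0, 3.1]
wrist_force: [-5.8, -5.5, 6.4]
opening: 0.0137
grasp_force: 28.4
```

Converted, -0.15 cm / 80 = -0.0019, -0.1 cm / 80 = -0.0013.

Emit:
servo_tool --pt "-0.0003 0 -0.0006 0" --pt "-0.0004 0 -0.0013 0" --pt "-0.0005 0 -0.0019 0" --pt "-0.0005 0 -0.0019 0" --pt "-0.0005 0 -0.0019 0"

```text
time: 11.0
ee_pos: [0.4433, 0.0129, 0.049]
tcp_rot: [179.9, -0.0, 3.1]
wrist_force: [-5.1, -5.9, 6.3]
opening: 0.0135
grasp_force: 28.6
```

Converted, -0.4 cm / 80 = -0.005, -0.04 cm / 80 = -0.0005.

Emit:
servo_tool --pt "-0.0003 0 -0.0013 0" --pt "-0.0004 0 -0.0025 0" --pt "-0.0005 0 -0.0038 0" --pt "-0.0006 0 -0.005 0" --pt "-0.0006 0 -0.005 0" --pt "-0.0006 0 -0.005 0"

```text
time: 11.5
ee_pos: [0.4425, 0.0129, 0.0448]
tcp_rot: [179.9, 0.0, 3.1]
wrist_force: [-5.8, -6.1, 6.0]
opening: 0.0138
grasp_force: 29.0
```

Run:
```python
from h import *
d=np.load("unit.npz");O,R=d["O"],d["R"]
b=snap("side","s3"); p=proj("side",[.47,.01,.06]).astype(int)
B=cv2.resize(b[p[1]-45:p[1]+45,p[0]-55:p[0]+45],None,fx=6,fy=6,interpolation=cv2.INTER_CUBIC)
for q,c in((0.35,(0,0,255)),(0.6,(0,255,0))):
    a=.6-q; h=np.array([-.092,.22,.045]); 
    e=h+[-(.07*np.cos(a)-.008*np.sin(a)),0,.07*np.sin(a)+.008*np.cos(a)]
    for l in(h,e):
        w=R@l[:2]+O; u=(proj("side",[*w,l[2]])-p+[55,45])*6; cv2.circle(B,tuple(int(i) for i in u),5,c,2)
cv2.imwrite("pics/c3.png",B)
```

```text
(no output)
```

View pics/c3.png

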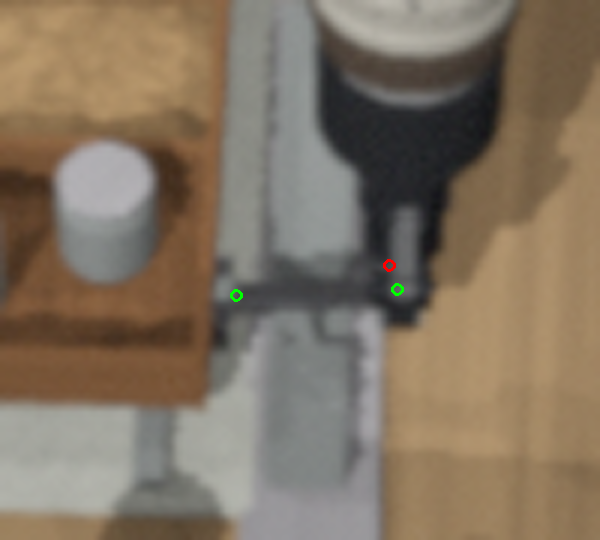

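The crop shows the lever almost level. It is following the gripper, so the foot is in the slot. I'll finish pushing it down.

Converted, -0.3 cm / 80 = -0.0038, -0.2 cm / 80 = -0.0025.

Emit:
servo_tool --pt "-0.0001 0 -0.0013 0" --pt "-0.0003 0 -0.0025 0" --pt "-0.0003 0 -0.0038 0" --pt "-0.0003 0 -0.0038 0" --pt "-0.0003 0 -0.0038 0"

```text
time: 11.97
ee_pos: [0.4421, 0.0129, 0.0417]
tcp_rot: [179.9, 0.1, 3.1]
wrist_force: [-7.2, -5.5, 6.5]
opening: 0.0134
grasp_force: 29.4
```

Emit:
servo_tool --pt "0 0 -0.0006 0" --pt "0 0 -0.0013 0" --pt "0 0 -0.0019 0" --pt "0 0 -0.0019 0" --pt "0 0 -0.0019 0"

```text
time: 12.38
ee_pos: [0.442, 0.0129, 0.0403]
tcp_rot: [179.9, 0.1, 3.1]
wrist_force: [-6.9, -6.1, 6.6]
opening: 0.0139
grasp_force: 29.7
```

Converted, -0.12 cm / 80 = -0.0015, -0.05 cm / 80 = -0.0006.

Emit:
servo_tool --pt "-0.0004 0 -0.0006 0" --pt "-0.0008 0 -0.0013 0" --pt "-0.001 0 -0.0015 0" --pt "-0.001 0 -0.0015 0" --pt "-0.001 0 -0.0015 0"

```text
time: 12.8
ee_pos: [0.4419, 0.0129, 0.0393]
tcp_rot: [179.9, -0.0, 3.1]
wrist_force: [-4.6, -6.3, 5.7]
opening: 0.0133
grasp_force: 29.6
```

Converted, -0.08 cm / 80 = -0.001, -0.05 cm / 80 = -0.0006.

Emit:
servo_tool --pt "0 0 -0.0006 0" --pt "0 0 -0.001 0" --pt "0 0 -0.001 0" --pt "0 0 -0.001 0"

```text
time: 13.13
ee_pos: [0.4418, 0.0129, 0.0385]
tcp_rot: [179.9, -0.0, 3.1]
wrist_force: [-5.7, -6.5, 5.1]
opening: 0.0137
grasp_force: 29.8
```

Converted, -0.15 cm / 80 = -0.0019, -0.1 cm / 80 = -0.0013.

Emit:
servo_tool --pt "0 0 -0.0006 0" --pt "0 0 -0.0013 0" --pt "0 0 -0.0019 0" --pt "0 0 -0.0019 0" --pt "0 0 -0.0019 0"

```text
time: 13.55
ee_pos: [0.4417, 0.013, 0.0369]
tcp_rot: [179.9, 0.0, 3.1]
wrist_force: [-4.8, -6.4, 5.4]
opening: 0.0138
grasp_force: 29.9
```

Converted, -0.1 cm / 80 = -0.0013, -0.05 cm / 80 = -0.0006.

Emit:
servo_tool --pt "0 0 -0.0006 0" --pt "0 0 -0.0013 0" --pt "0 0 -0.0013 0" --pt "0 0 -0.0013 0"

```text
time: 13.88
ee_pos: [0.4416, 0.013, 0.0358]
tcp_rot: [179.9, 0.0, 3.1]
wrist_force: [-5.5, -6.6, 5.0]
opening: 0.0138
grasp_force: 30.1
```

Converted, -0.2 cm / 80 = -0.0025, -0.15 cm / 80 = -0.0019.

Emit:
servo_tool --pt "0 -0.0006 0 0" --pt "0 -0.0013 0 0" --pt "0 -0.0019 0 0" --pt "0 -0.0025 0 0" --pt "0 -0.0025 0 0" --pt "0 -0.0025 0 0"

```text
time: 14.38
ee_pos: [0.4417, 0.011, 0.0358]
tcp_rot: [179.9, 0.0, 3.1]
wrist_force: [-5.3, -5.3, 5.4]
opening: 0.0137
grasp_force: 29.9
```

Converted, -0.1 cm / 80 = -0.0013, -0.05 cm / 80 = -0.0006.

Emit:
servo_tool --pt "0 -0.0006 0 0" --pt "0 -0.0013 0 0" --pt "0 -0.0013 0 0" --pt "0 -0.0013 0 0"

```text
time: 14.72
ee_pos: [0.4418, 0.0102, 0.0359]
tcp_rot: [180.0, 0.0, 3.1]
wrist_force: [-5.0, -4.7, 5.3]
opening: 0.0132
grasp_force: 29.9
```

Converted, -0.1 cm / 80 = -0.0013, -0.05 cm / 80 = -0.0006.

Emit:
servo_tool --pt "0 -0.0006 0 0" --pt "0 -0.0013 0 0" --pt "0 -0.0013 0 0" --pt "0 -0.0013 0 0"

```text
time: 15.05
ee_pos: [0.4417, 0.0101, 0.0358]
tcp_rot: [-179.9, 0.0, 3.2]
wrist_force: [-5.4, 1.4, 6.1]
opening: 0.0136
grasp_force: 30.0
```

The y reaction reversed when I eased the tray back, so the slot now carries the spring. I'll release and lift.

Converted, 0.05 cm / 80 = 0.0006.

Emit:
servo_tool --pt "0 0.0006 0 0" --pt "0 0.0006 0 0" --pt "0 0.0006 0 0" --pt "0 0.0006 0 0" --pt "0 0.0006 0 0" --claw 0.5

```text
time: 15.47
ee_pos: [0.442, 0.01, 0.0351]
tcp_rot: [180.0, 0.0, 3.1]
wrist_force: [-0.5, 0.3, -0.1]
opening: 0.0426
grasp_force: 0.0
```

Converted, 17 cm / 80 = 0.2125, 15 cm / 80 = 0.1875.

Emit:
servo_tool --pt "0 0 0.025 0" --pt "0 0 0.0625 0" --pt "0 0 0.1063 0" --pt "0 0 0.15 0" --pt "0 0.0375 0.175 0" --pt "0 0.0813 0.1875 0" --pt "0 0.125 0.1875 0" --pt "0 0.1688 0.1875 0" --pt "0 0.2125 0.1875 0" --pt "0 0.2125 0.1875 0" --pt "0 0.2125 0.1875 0" --claw 0

```text
time: 16.38
ee_pos: [0.4527, 0.0571, 0.184]
tcp_rot: [-178.2, 0.2, 6.1]
wrist_force: [0.0, 0.5, -0.4]
opening: 0.0854
grasp_force: 0.0
```

Run:
```python
from h import *
d=np.load("unit.npz");O,R=d["O"],d["R"]
b=snap("side","s4"); a=snap("top","t4"); o=get_obs(); print(o["time"],o["ee_pos"],o["tcp_rot"])
p=proj("side",[.50,.0,.06]).astype(int)
B=cv2.resize(b[p[1]-50:p[1]+50,p[0]-50:p[0]+40],None,fx=4,fy=4,interpolation=cv2.INTER_CUBIC)
for q,c in((0.35,(0,0,255)),(0.6,(0,255,0))):
    al=.6-q; h=np.array([-.092,.218,.045]); e=h+[-(.07*np.cos(al)-.008*np.sin(al)),0,.07*np.sin(al)+.008*np.cos(al)]
    for l in(h,e):
        w=R@l[:2]+O; u=(proj("side",[*w,l[2]])-p+50)*4; cv2.circle(B,tuple(int(i) for i in u),4,c,1)
t=proj("top",[.56,-.03,.06]).astype(int)
A=cv2.resize(a[t[1]-50:t[1]+50,t[0]-52:t[0]+53],None,fx=4,fy=4,interpolation=cv2.INTER_CUBIC)
print(p,t); cv2.imwrite("pics/c4.png",np.hstack([B,A]))
```

```text
16.4833 [0.4527782  0.05716022 0.18441093] [-1.78233017e+02  1.17667641e-01  6.14978225e+00]
[283 230] [282 201]
```

View pics/c4.png

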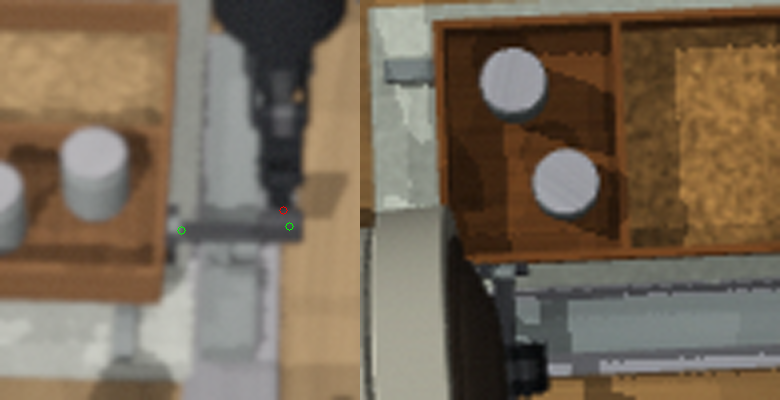

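The lever lies level on the green markers and the tray stays out, so it's locked. The arm stopped short of its target, so I'll check the joints.

Run:
```python
from h import *
o=get_obs(); print(np.round(o["q"],1),np.round(o["qd"],1),o["wrist_force"],o["time"])
```

```text
[  6.1  -8.4  -8.2  90.3   1.8 179.9] [-0.  -0.5 -0.   0.2  0.   0. ] [0.67805099 0.68657452 0.1901149 ] 16.4833
```

Emit:
servo_tool --pt "0 0 0 0" --pt "0 0 0 0"

```text
time: 16.65
ee_pos: [0.4528, 0.0573, 0.185]
tcp_rot: [-178.2, 0.1, 6.2]
wrist_force: [-0.7, -0.4, -0.4]
opening: 0.0855
grasp_force: 0.0
```

Converted, 1.57 rad / 3.1416 = 0.4997.

Emit:
servo_tool --pt "0 0 0 0.0382" --pt "0 0 0 0.0764" --pt "0 0 0 0.1146" --pt "0 0 0 0.1528" --pt "0 0 0 0.191" --pt "0 0 0 0.2292" --pt "0 0 0 0.2674" --pt "0 0 0 0.3056" --pt "0 0 0 0.3438" --pt "0 0 0 0.382" --pt "0 0 0 0.4202" --pt "0 0 0 0.4584" --pt "0 0 0 0.4966" --pt "0 0 0 0.4997" --pt "0 0 0 0.4997" --pt "0 0 0 0.4997" --claw 0

```text
time: 17.98
ee_pos: [0.4529, 0.0574, 0.1852]
tcp_rot: [-178.2, 0.0, 95.9]
wrist_force: [-1.0, -0.6, 0.2]
opening: 0.0851
grasp_force: 0.0
```

Converted, 23.9 cm / 80 = 0.2988, 1.8 cm / 80 = 0.0225, -0.047 rad / 3.1416 = -0.015.

Emit:
servo_tool --pt "0.0125 0.0225 0 0" --pt "0.0325 0.06 0 -0.0064" --pt "0.0538 0.0975 0 -0.015" --pt "0.0738 0.135 0 -0.015" --pt "0.0938 0.1725 0 -0.015" --pt "0.115 0.21 0 -0.015" --pt "0.135 0.2475 -0.0125 -0.015" --pt "0.1525 0.28 -0.025 -0.015" --pt "0.1625 0.2988 -0.0375 -0.015" --pt "0.1625 0.2988 -0.0563 -0.015" --pt "0.1625 0.2988 -0.0625 -0.015" --pt "0.1625 0.2988 -0.0625 -0.015"

```text
time: 18.98
ee_pos: [0.5821, 0.2961, 0.1332]
tcp_rot: [-178.0, 0.1, 93.3]
wrist_force: [-0.3, 0.4, -0.1]
opening: 0.0856
grasp_force: 0.0
```

Converted, -11 cm / 80 = -0.1375, -10.5 cm / 80 = -0.1313.

Emit:
servo_tool --pt "0 0 -0.025 0" --pt "0 0 -0.05 0" --pt "0 0 -0.075 0" --pt "0 0 -0.1 0" --pt "0 0 -0.1188 0" --pt "0 0 -0.1313 0" --pt "0 0 -0.1375 0" --pt "0 0 -0.1375 0"

```text
time: 19.65
ee_pos: [0.5827, 0.296, 0.025]
tcp_rot: [-178.2, 0.1, 93.4]
wrist_force: [-0.5, -0.4, -0.3]
opening: 0.0858
grasp_force: 0.0
```

Emit:
servo_tool --pt "0 0 0 0" --pt "0 0 0 0" --pt "0 0 0 0" --pt "0 0 0 0" --pt "0 0 0 0" --pt "0 0 0 0" --pt "0 0 0 0" --pt "0 0 0 0" --claw 1 --force 30

```text
time: 20.32
ee_pos: [0.5837, 0.2968, 0.0269]
tcp_rot: [-178.4, -0.0, 93.4]
wrist_force: [-0.8, -0.8, 5.9]
opening: 0.0545
grasp_force: 31.9
```

Converted, 14 cm / 80 = 0.175, 13 cm / 80 = 0.1625.

Emit:
servo_tool --pt "0 0 0.0038 0" --pt "0 0 0.0125 0" --pt "0 0 0.0375 0" --pt "0 0 0.0625 0" --pt "0 0 0.0875 0" --pt "0 0 0.1125 0" --pt "0 0 0.1375 0" --pt "0 0 0.1625 0" --pt "0 0 0.175 0" --pt "0 0 0.175 0"

```text
time: 21.15
ee_pos: [0.5837, 0.2969, 0.168]
tcp_rot: [-178.4, -0.0, 93.4]
wrist_force: [-0.2, 1.0, -2.6]
opening: 0.0544
grasp_force: 32.8
```

Run:
```python
from h import *
d=np.load("unit.npz");O,R=d["O"],d["R"]; U=lambda p:R.T@(np.array(p)[:2]-O)
a=snap("top","t5"); snap("side","s5"); o=get_obs(); print(o["time"],o["ee_pos"],o["tcp_rot"],o["opening"],o["grasp_force"],o["wrist_force"])
h=cv2.cvtColor(a,cv2.COLOR_BGR2HSV)
A=cv2.resize(a[140:265,225:405],None,fx=4,fy=4,interpolation=cv2.INTER_CUBIC); cv2.imwrite("pics/c5.png",A)
```

```text
21.25 [0.58289458 0.29652104 0.16447236] [-1.78199580e+02  5.49565102e-02  9.34446738e+01] 0.0545405597441351 32.81922255177051 [ 0.43311787  0.2548173  -3.06843691]
```

View pics/c5.png

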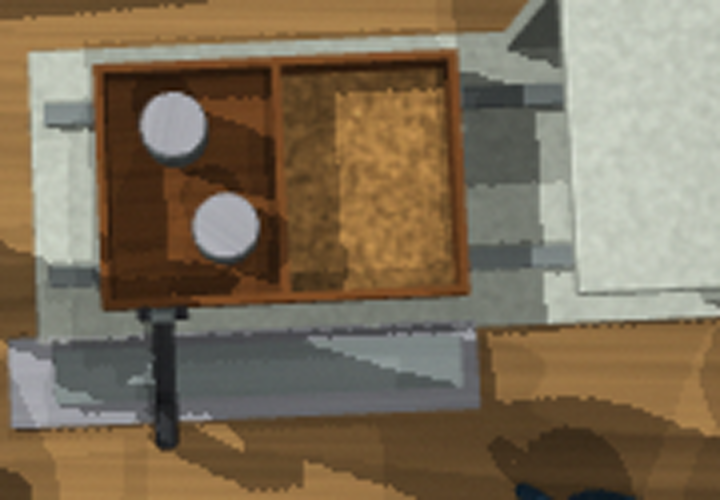

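The lever is fully down, the tray is locked open, the jar is held and the tins are undisturbed. In this 4x crop, the bay runs from about (283,62) to (463,295).

Run:
```python
from h import *
d=np.load("unit.npz");O,R=d["O"],d["R"]; U=lambda p:R.T@(np.array(p)[:2]-O)
T=lambda u,v:(225+u/4-.4,140+v/4-.4)
for n,q in dict(fl=(95,65),bl=(457,52),br=(469,293),fr=(104,308),divT=(277,60),divB=(287,300)).items(): print(n,U(onz("top",*T(*q),.052))*1e3)
q=U(onz("top",*T(166,445),.055)); print("paddle end",q*1e3)
for y in(.075,.08,.085): print(y,R@[0,y]+O)
```

```text
fl [ 78.52165061 255.12520536]
bl [77.66145652 19.35352906]
br [-79.60945223  19.48349455]
fr [-79.87567838 254.71269472]
divT [ 77.07852018 136.66596748]
divB [-79.43342422 136.80289959]
paddle end [-169.02745417  217.96561088]
0.075 [ 0.6109213  -0.12310815]
0.08 [ 0.61064662 -0.1181157 ]
0.085 [ 0.61037194 -0.11312325]
```

Converted, -41.5 cm / 80 = -0.5188, 2.8 cm / 80 = 0.035.

Emit:
servo_tool --pt "0.0013 -0.0088 0 0" --pt "0.0025 -0.025 0 0" --pt "0.005 -0.05 0 0" --pt "0.0075 -0.0875 0 0" --pt "0.01 -0.125 0 0" --pt "0.0125 -0.1625 0 0" --pt "0.015 -0.2 0 0" --pt "0.0175 -0.2375 0 0" --pt "0.02 -0.275 0 0" --pt "0.0225 -0.3125 0 0" --pt "0.025 -0.35 0 0" --pt "0.0275 -0.3875 0 0" --pt "0.03 -0.425 0 0" --pt "0.0325 -0.4625 0 0" --pt "0.0338 -0.4938 0 0" --pt "0.035 -0.5125 0 0" --pt "0.035 -0.5188 0 0" --pt "0.035 -0.5188 0 0" --pt "0.035 -0.5188 0 0"

```text
time: 22.83
ee_pos: [0.6106, -0.1182, 0.1648]
tcp_rot: [-178.2, 0.0, 93.4]
wrist_force: [0.1, -0.0, -3.7]
opening: 0.0545
grasp_force: 32.8
```

Emit:
servo_tool --pt "0 0 -0.0125 0" --pt "0 0 -0.0313 0" --pt "0 0 -0.05 0" --pt "0 0 -0.0688 0" --pt "0 0 -0.0875 0" --pt "0 0 -0.1063 0" --pt "0 0 -0.1188 0" --pt "0 0 -0.1275 0" --pt "0 0 -0.1325 0" --pt "0 0 -0.1363 0" --pt "0 0 -0.1363 0" --pt "0 0 -0.1363 0"

```text
time: 23.83
ee_pos: [0.6112, -0.1185, 0.0567]
tcp_rot: [-178.3, 0.1, 93.5]
wrist_force: [1.2, -0.1, -3.8]
opening: 0.0543
grasp_force: 32.8
```

Converted, -0.7 cm / 80 = -0.0088, -0.6 cm / 80 = -0.0075.

Emit:
servo_tool --pt "0 0 -0.0019 0" --pt "0 0 -0.0038 0" --pt "0 0 -0.0056 0" --pt "0 0 -0.0075 0" --pt "0 0 -0.0088 0" --pt "0 0 -0.0088 0"

```text
time: 24.33
ee_pos: [0.6109, -0.1185, 0.0491]
tcp_rot: [-178.2, 0.0, 93.4]
wrist_force: [-0.1, -0.7, -3.2]
opening: 0.0543
grasp_force: 32.8
```

Converted, -0.1 cm / 80 = -0.0013, -0.05 cm / 80 = -0.0006.

Emit:
servo_tool --pt "0 0 -0.0006 0" --pt "0 0 -0.0013 0" --pt "0 0 -0.0013 0"

```text
time: 24.58
ee_pos: [0.611, -0.1186, 0.0489]
tcp_rot: [-178.3, 0.1, 93.4]
wrist_force: [-2.7, 0.0, 3.0]
opening: 0.0547
grasp_force: 33.5
```

Converted, -0.1 cm / 80 = -0.0013, -0.05 cm / 80 = -0.0006.

Emit:
servo_tool --pt "0 0 -0.0006 0" --pt "0 0 -0.0013 0" --pt "0 0 -0.0013 0"

```text
time: 24.83
ee_pos: [0.611, -0.1186, 0.0488]
tcp_rot: [-178.3, 0.1, 93.4]
wrist_force: [-6.2, 0.0, 11.6]
opening: 0.0546
grasp_force: 34.2
```

The jar is on the floor. I'll relieve the pressure and open.

Converted, 0.1 cm / 80 = 0.0013.

Emit:
servo_tool --pt "0 0 0.0013 0" --pt "0 0 0.0013 0"

```text
time: 25.0
ee_pos: [0.6111, -0.1186, 0.0489]
tcp_rot: [-178.3, 0.1, 93.4]
wrist_force: [-2.8, 0.8, 5.8]
opening: 0.0543
grasp_force: 33.7
```

Emit:
servo_tool --pt "0 0 0 0" --pt "0 0 0 0" --pt "0 0 0 0" --pt "0 0 0 0" --pt "0 0 0 0" --pt "0 0 0 0" --claw 0.05

```text
time: 25.5
ee_pos: [0.6109, -0.1185, 0.048]
tcp_rot: [-178.2, 0.0, 93.4]
wrist_force: [-0.0, -0.5, 0.2]
opening: 0.0815
grasp_force: 0.0
```

Converted, 12 cm / 80 = 0.15, 9 cm / 80 = 0.1125.

Emit:
servo_tool --pt "0 0 0.0125 0" --pt "0 0 0.0375 0" --pt "0 0 0.075 0" --pt "0 0 0.1125 0" --pt "0 0 0.15 0" --pt "0 0 0.15 0"

```text
time: 26.0
ee_pos: [0.6127, -0.1188, 0.1758]
tcp_rot: [-178.7, 0.2, 93.4]
wrist_force: [1.6, 0.7, 1.1]
opening: 0.0808
grasp_force: 0.0
```

Converted, -16.6 cm / 80 = -0.2075, 12.9 cm / 80 = 0.1613, 1.567 rad / 3.1416 = 0.4988.

Emit:
servo_tool --pt "-0.0125 0.01 0 0.0382" --pt "-0.0313 0.025 0 0.0764" --pt "-0.05 0.04 0 0.1146" --pt "-0.0688 0.055 0 0.1528" --pt "-0.0875 0.0688 0 0.191" --pt "-0.1063 0.0825 0 0.2292" --pt "-0.125 0.0975 0 0.2674" --pt "-0.1438 0.1125 0 0.3056" --pt "-0.1625 0.1263 0 0.3438" --pt "-0.1813 0.1413 0 0.382" --pt "-0.2 0.1563 0 0.4202" --pt "-0.2075 0.1613 0 0.4584" --pt "-0.2075 0.1613 0 0.4966" --pt "-0.2075 0.1613 0 0.4988" --pt "-0.2075 0.1613 0 0.4988" --pt "-0.2075 0.1613 0 0.4988" --claw 0.5 --force 20

```text
time: 27.33
ee_pos: [0.4451, 0.0104, 0.1684]
tcp_rot: [-178.2, 0.1, -177.0]
wrist_force: [0.5, 1.1, 0.8]
opening: 0.0425
grasp_force: 0.0
```

Run:
```python
from h import *
d=np.load("unit.npz");O,R=d["O"],d["R"]; U=lambda p:R.T@(np.array(p)[:2]-O)
b=snap("side","s6"); a=snap("top","t6");o=get_obs(); print(o["time"],o["ee_pos"],o["tcp_rot"],np.round(o["q"],1))
B=b[130:270,200:340]; cv2.imwrite("pics/c6.png",cv2.resize(np.hstack([B,a[140:280,260:400]]),None,fx=2.8,fy=2.8,interpolation=cv2.INTER_CUBIC))
```

```text
27.4333 [0.44509337 0.01033552 0.16820523] [-1.78221822e+02  4.23564463e-02 -1.76939231e+02] [  2.5 -10.3 -11.6  88.6  -1.8  -0.6]
```

View pics/c6.png

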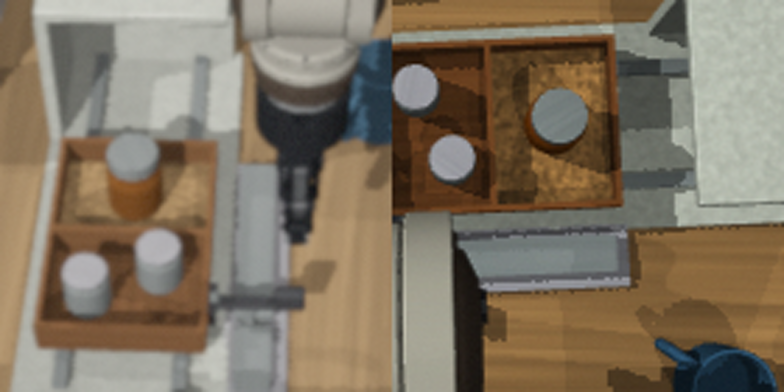

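The jar stands upright in the middle of the bay, the tray is still locked, and the gripper is above the paddle. Next I'll go down and pinch it.

Emit:
servo_tool --pt "0 0 -0.0313 0" --pt "0 0 -0.0625 0" --pt "0 0 -0.0938 0" --pt "0 0 -0.125 0" --pt "0 0 -0.1438 0" --pt "0 0 -0.1563 0" --pt "0 0 -0.165 0" --pt "0 0 -0.165 0"

```text
time: 28.1
ee_pos: [0.4445, 0.0104, 0.0352]
tcp_rot: [-178.2, -0.0, -176.8]
wrist_force: [-0.1, 0.5, 0.1]
opening: 0.0427
grasp_force: 0.0
```

Emit:
servo_tool --pt "0 0 0 0" --pt "0 0 0 0" --pt "0 0 0 0" --pt "0 0 0 0" --pt "0 0 0 0" --pt "0 0 0 0" --pt "0 0 0 0" --claw 1

```text
time: 28.68
ee_pos: [0.4456, 0.0102, 0.037]
tcp_rot: [-178.2, 0.1, -176.8]
wrist_force: [-0.2, -5.3, 3.6]
opening: 0.0137
grasp_force: 24.9
```

Converted, 4 cm / 80 = 0.05, 1.05 cm / 80 = 0.0131.

Emit:
servo_tool --pt "0.0004 0 0.0025 0" --pt "0.0009 0 0.0063 0" --pt "0.0025 0 0.0125 0" --pt "0.0044 0 0.0188 0" --pt "0.0069 0 0.025 0" --pt "0.01 0 0.0313 0" --pt "0.0131 0 0.0375 0" --pt "0.0169 0 0.0425 0" --pt "0.0206 0 0.0475 0" --pt "0.0219 0 0.05 0" --pt "0.0219 0 0.05 0"

```text
time: 29.6
ee_pos: [0.4631, 0.0105, 0.0768]
tcp_rot: [-178.2, 0.1, -176.8]
wrist_force: [-0.3, -5.4, -2.2]
opening: 0.0135
grasp_force: 22.6
```

Converted, -2.9 cm / 80 = -0.0363, -2.2 cm / 80 = -0.0275.

Emit:
servo_tool --pt "0.0003 -0.0038 0 0" --pt "0.0005 -0.01 0.0006 0" --pt "0.001 -0.0188 0.0013 0" --pt "0.0013 -0.0275 0.0013 0" --pt "0.0018 -0.0363 0.0013 0" --pt "0.0018 -0.0363 0.0013 0"

```text
time: 30.1
ee_pos: [0.4647, -0.0199, 0.0769]
tcp_rot: [-178.2, 0.1, -176.8]
wrist_force: [7.9, -5.3, -10.5]
opening: 0.0139
grasp_force: 22.1
```

Converted, -10.5 cm / 80 = -0.1313, 0.58 cm / 80 = 0.0073.

Emit:
servo_tool --pt "0.0004 -0.0063 0 0" --pt "0.0008 -0.015 0 0" --pt "0.0013 -0.025 0 0" --pt "0.0019 -0.035 0 0" --pt "0.0025 -0.045 0 0" --pt "0.003 -0.055 0 0" --pt "0.0035 -0.065 0 0" --pt "0.0041 -0.075 0 0" --pt "0.0046 -0.085 0 0" --pt "0.0053 -0.095 0 0" --pt "0.0058 -0.105 0 0" --pt "0.0063 -0.115 0 0" --pt "0.0068 -0.1225 0 0" --pt "0.007 -0.1275 0 0" --pt "0.0073 -0.1313 0 0" --pt "0.0073 -0.1313 0 0" --pt "0.0073 -0.1313 0 0"

```text
time: 31.52
ee_pos: [0.4706, -0.1241, 0.0769]
tcp_rot: [-178.2, 0.2, -176.8]
wrist_force: [8.7, -2.6, -9.6]
opening: 0.0141
grasp_force: 21.6
```

Emit:
servo_tool --pt "0 0 0 0" --pt "0 0 0 0" --pt "0 0 0 0" --pt "0 0 0 0" --pt "0 0 0 0" --pt "0 0 0 0" --claw 0.5

```text
time: 32.02
ee_pos: [0.4697, -0.1235, 0.0773]
tcp_rot: [-178.2, 0.1, -176.8]
wrist_force: [0.6, -0.2, -0.5]
opening: 0.0427
grasp_force: 0.0
```

Converted, 15 cm / 80 = 0.1875, -12 cm / 80 = -0.15.

Emit:
servo_tool --pt "0 0 0.0125 0" --pt "0 0 0.0375 0" --pt "0 0 0.075 0" --pt "0 0 0.1125 0" --pt "-0.0375 0 0.1375 0" --pt "-0.075 0 0.15 0" --pt "-0.1125 0 0.15 0" --pt "-0.15 0 0.15 0" --pt "-0.15 0.0375 0.15 0" --pt "-0.15 0.0875 0.15 0" --pt "-0.15 0.1375 0.15 0" --pt "-0.15 0.1875 0.15 0" --pt "-0.15 0.1875 0.15 0" --pt "-0.15 0.1875 0.15 0"

```text
time: 33.18
ee_pos: [0.3494, 0.0287, 0.198]
tcp_rot: [-178.2, 0.1, -176.4]
wrist_force: [-0.6, -1.1, 0.4]
opening: 0.0425
grasp_force: 0.0
```

Run:
```python
from h import *
b=snap("side","s7"); a=snap("top","t7");o=get_obs(); print(o["time"],o["ee_pos"],o["wrist_force"])
a0=cv2.imread("pics/top0.png")
cv2.imwrite("pics/c7.png",cv2.resize(np.hstack([b[90:230,200:340],a[125:265,285:425]]),None,fx=2.8,fy=2.8,interpolation=cv2.INTER_CUBIC))
```

```text
33.2833 [0.34960832 0.02640295 0.19769787] [ 0.29418364 -0.44102842  0.3131699 ]
```

View pics/c7.png

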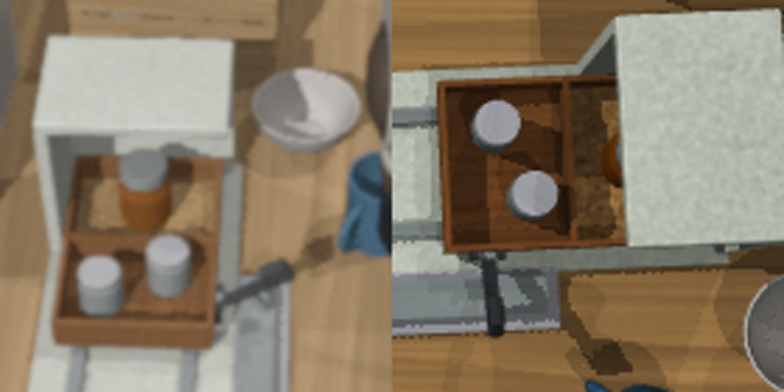

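The tray is back where it started: its corner is at (302,154), as in the first picture. The lever is raised with its paddle at (300,188), and the jar and tins stand upright. The arm is clear, so I'm handing in.

```bash
python3 -c "
from workcell import *
print(job_done())"
```

```text
the job is handed in; nothing more can be done
None
```

I handed the job in at about 33 s: the last pictures show the tray home with the jar standing in its bay, the lever raised, both tins upright and the arm clear; no verdict came back.

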